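# Crate a reagent bottle and set its cap to vent

## Task

Stand the square amber bottle upright in the empty cell of the blue divided crate, the one with the green pad, and only then screw its blue cap clockwise until it bottoms out. Then back the cap off a quarter turn so the bottle can vent, and finish while still gripping the cap there, with the bottle standing in its cell. Leave the three small jars and the grey slide box where they are.

Things in the scene. Friction and masses are not known exactly. Their poses are not given: they have to be found in the camera images.
- bottle: Loose amber bottle with a white label and a square section, 56 x 56 mm with 5 mm rounded edges, 85 mm tall to its flat shoulder, 120 mm to the top of its screw cap (cap bottomed out), 0.25 to 0.5 kg with the cap. Origin at the centre of its underside, z up, x and y square to its sides. It starts standing on the table, at any yaw. It may stand in the cell at any of the four quarter turns; the square cell then stops it from turning, but for about 6 degrees of play either way.
- cap: Blue knurled round screw cap on the bottle, 42 mm diameter, 30 mm tall, with a white pointer bar on top running from the centre out along its own x axis. Already started on its thread, it can be gripped to lift the whole bottle. Origin on the bottle's axis at the centre of the cap's underside, 90 mm above the bottle's underside when bottomed out (5 mm above the shoulder); it rises 0.64 mm for each radian that it is unscrewed (4 mm a turn).
- cap_turn (a joint): How far the cap is unscrewed, in rad: 0 = bottomed out on a hard stop, growing as it is turned counter-clockwise seen from above (clockwise tightens). Starts between 2.1 and 3.5. Drag of the thread about 0.06 N m, and it stays where it is left. A quarter turn back from the stop is 1.57; past 5 the cap would come off the bottle and the job is failed.
- cap_grip (a point): Point on the cap's axis at half its height (15 mm above its underside): the height at which to grip it. Axes as cap.
- crate: Blue open crate, fixed to the table, 136 x 136 mm and 45 mm tall, 2 x 2 square cells about 60 mm wide inside, walls 5 mm, floor 5 mm thick. Origin at the centre of its underside, x and y along its walls; cell centres at plus or minus 32.8 mm in x and y. Three cells hold a small jar, one is empty.
- pad: Thin green pad, 50 x 50 mm, 2 mm thick, fixed on the floor at the centre of the crate's empty cell; it marks where the bottle goes. Origin at the centre of its underside, which is 5 mm above the table; x and y along the cell's walls.
- jar1: Small round specimen jar with a red lid, 42 mm diameter, 44 mm tall, loose in one cell of the crate. Origin at the centre of its underside. Leave alone.
- jar2: The same with a yellow lid. Leave alone.
- jar3: The same with a white lid. Leave alone.
- slidebox: Loose grey slide box, 90 x 50 mm, 30 mm tall, lying on the table between bottle and crate. Origin at the centre of its underside. Leave alone.

How it is judged:
On the way, in this order (a step that is already met when the one before it is completed fails the run):
1. the bottle stands upright in the cell with the green pad (horizontal distance between bottle and pad below 0.009 m and z of bottle in the frame of pad below 0.008 m and angle between bottle's own z axis and vertical below 0.1 rad), for 0.2 s.
2. with the bottle in that cell, the cap is screwed down until it bottoms out (all of step 1 and value of joint cap_turn below 0.08 rad), for 0.2 s.
At the end, for the whole second after the job is handed in: Bottle in the pad's cell (centre within 9 mm, at most 6 mm above the pad, tilt under 0.1 rad); cap backed off 1.57 +- 0.35 rad from its stop, turning under 0.2 rad/s, gripped with over 2 N; jars and slide box upright (under 0.3 rad), within 30 mm of their starts (all of step 1 and value of joint cap_turn between 1.22 and 1.92 rad and contact force between the fingers and cap above 2 N and not (velocity of joint cap_turn above 0.2 rad/s or velocity of joint cap_turn below -0.2 rad/s) and distance of each of jar1, jar2, jar3, slidebox from where it was at the start of the episode below 0.03 m and angle between each of jar1, jar2, jar3, slidebox's own z axis and vertical below 0.3 rad); the arm keeps its last pose, push and grip.
It fails at once if a jar or the slide box is shifted over 30 mm or tipped (distance of any of jar1, jar2, jar3, slidebox from where it was at the start of the episode above 0.03 m or angle between any of jar1, jar2, jar3, slidebox's own z axis and vertical above 0.3 rad).
It fails at once if the cap is unscrewed off the bottle (value of joint cap_turn above 5 rad).
It fails at once if the bottle is tipped over (angle between bottle's own z axis and vertical above 0.8 rad).
It also fails if it takes over 58 s, if anything falls off the work surface, if the arm or the gripper's body presses on something with over 40 N, if the wrist force passes 120 N, or if a joint passes its speed limit or range.

## Robot

A 7-joint arm with a two-finger parallel gripper is mounted at the origin on the work surface. World frame = base frame: x ahead of the robot, y to its left, z up, the work surface at z = 0. Lengths are in m, angles in rad, forces in N, time in s.
With the tool pointing down it reaches from about 0.4 to 0.85 m from the base axis. Payload 4.5 kg.
Tool frame: the origin (TCP) lies midway between the tips of the shut fingers; the grasp point (between the pads) lies 19 mm behind it; z points along the fingers, y is the direction in which the jaws open and shut (so a half turn about z gives the same grasp; the last joint's range is limited). The gripper opens to 88 mm and grips with 3 to 60 N. Pads are 18 mm wide; open, the fingers measure 123 mm over their backs; the gripper's body (75 mm by 187 mm) begins 45 mm behind the grasp point.
Start: joints at [1.37, 0.689, -0.195, 1.565, 0.157, 0.902, -0.215], TCP at [0.145, -0.608, 0.239] pointing down, gripper open.
Joint ranges: [-3.01, 3.01], [-0.46, 2.08], [-1.47, 1.51], [0.13, 2.56], [-1, 4.14], [0.04, 2.09], [-2.66, 2.66]. Speed limits (rad/s): [2.57, 2.57, 3.14, 3.14, 3.14, 3.14, 3.14].

## Interface

Orientations are given as a unit quaternion [x, y, z, w].
In Python, from plant import get_state, snapshot, finish_job, find_in gives the robot as it stands.
- The arm moves only by the shell command python3 -m creep 'ROWS' [OPENING] [FORCE]. ROWS is JSON, one flat list of numbers, 6 for each row, row after row: the shift along the tool's x, y, z in mm, then the turn, a rotation vector about the tool's x, y, z in degrees. In form: [tx, ty, tz, wx, wy, wz, tx, ty, tz, wx, wy, wz, ...]. A call has 1 to 5 rows; each row shifts and turns the pose as measured when the row begins, along the tool's axes as they then stand; what a row does not reach is not made up. A row lasts 1/12 s, in which the tool goes at most 41.7 mm and 7.16 degrees, less where a joint would pass 70% of its speed; a pose out of reach is approached as far as the arm can. A call is refused whole if a number of a shift passes 41.7 or a number of a turn 7.16, either way. A call with a gripper value outside its range is refused whole. OPENING is the finger opening in mm, from 0 to 88.1, set as the call begins (- or left out, the last holds). The fingers move at their own pace and stop on an object; FORCE is the grip in N (left out, the last holds). Time passes only in rows, so rows that do not move let the fingers close. It gives the time, the measured TCP pose, the force and the opening at its end, in the units of the state.
- get_state(): the state, without advancing time (a new reading comes with each control period).
- snapshot(name): name is "side" or "top" or "wrist"; returns a dict with "color" (400x640x3 uint8, red, green, blue), "intrinsics" (3x3 intrinsics, pixels), "extrinsics" (4x4, takes a point from world to camera coordinates). Camera axes: x right, y down, z forward; pixel columns grow to the right and rows downward; lengths in m; the calibration is good to about 2 mm. A picture is of the moment at which its call begins. There is no depth.
- finish_job(): hands the job in, once; it reports no verdict.
Trained networks look in the newest picture that a camera, given by its name, has taken for a name from the list of things; names that differ only in an ending like _2 or _b are one class to them, and where a whole thing is asked for, a point or a joint stands for the part that bears it (a point fixed in the world has none). Each returns a list of dicts, best first, with "score" (0 to 1); they miss things now and then, are a little off and sometimes report something else, mostly with a low value. They report only what shows in the picture. A call takes as long as a camera call.
- find_in(thing, camera): "xy" ([column, row] in pixels, amid what is visible of it).
The state is a dict: "clock": time; "q": joint angles; "qd": joint speeds; "joint_torque": joint torques, N m; "tool_pos": TCP position; "eef_rot": TCP orientation; "contact_force": force on the tool from outside, world axes, zero at the start; "moment": the same for the moment, N m; "opening": opening from 0.0 (shut) to 1.0 (fully open).
Only numpy, scipy, OpenCV 4.12 (cv2) and the standard library are available. Lean on these libraries where they do the work, as an engineer would, in place of code of your own. Each camera call takes 0.05 s, during which the arm holds its last target.

## Working session

There is one attempt and no reset: what is moved stays moved. The work goes in short steps, Python scripts to look and compute and a shell command to move; the robot and the scene stay as the last step left them, time stands still between calls to the robot, and variables do not carry over. Pictures are saved under pics/ and viewed, and the job is handed in when it is done.

```bash
ls; mkdir -p pics; cat > h.py <<'E'
from plant import get_state, snapshot, finish_job, find_in
import numpy as np, cv2
from scipy.spatial.transform import Rotation as R
def ray(s,uv):
    K=np.array(s["intrinsics"]);T=np.array(s["extrinsics"])
    d=np.linalg.inv(K)@[uv[0],uv[1],1]; Rm=T[:3,:3]
    return -Rm.T@T[:3,3], Rm.T@d
def atz(s,uv,z):
    c,d=ray(s,uv); return c+d*(z-c[2])/d[2]
def proj(s,p):
    K=np.array(s["intrinsics"]);T=np.array(s["extrinsics"])
    q=K@(T[:3,:3]@np.asarray(p)+T[:3,3]); return q[:2]/q[2]
def save(s,n): cv2.imwrite("pics/"+n+".png",cv2.cvtColor(s["color"],cv2.COLOR_RGB2BGR))
E
python3 - <<'E'
from h import *
st=get_state(); print({k:np.round(v,3).tolist() for k,v in st.items()})
for c in ["top","side"]:
    s=snapshot(c); save(s,c+"0")
    print(c,np.round(ray(s,(320,200))[0],3))
    for t in ["bottle","cap","crate","pad","jar1","jar2","jar3","slidebox"]:
        print(t,[(np.round(d["xy"],1).tolist(),round(d["score"],2)) for d in find_in(t,c)[:2]])
E
```

```text
pics
{'clock': 0.0, 'q': [1.37, 0.69, -0.195, 1.566, 0.157, 0.903, -0.215], 'qd': [0.0, 0.001, -0.001, -0.001, 0.0, -0.001, 0.001], 'joint_torque': [-0.0, -52.756, -1.267, -15.342, -0.053, 0.006, 0.0], 'tool_pos': [0.145, -0.607, 0.238], 'eef_rot': [0.993, 0.117, -0.0, -0.001], 'contact_force': [0.645, -0.365, 0.027], 'moment': [-0.048, 0.018, 0.029], 'opening': 0.996}
top [ 0.454 -0.005  0.769]
bottle [([418.2, 230.9], 0.94)]
cap [([428.4, 229.0], 0.81)]
crate [([223.1, 192.3], 0.62)]
pad [([208.5, 209.0], 0.63)]
jar1 [([241.3, 176.9], 0.88), ([208.8, 178.5], 0.67)]
jar2 [([241.3, 176.9], 0.88), ([208.8, 178.5], 0.67)]
jar3 [([241.3, 176.9], 0.88), ([208.8, 178.5], 0.67)]
slidebox [([318.2, 234.3], 0.93)]
side [0.333 0.672 0.79 ]
bottle [([353.3, 151.0], 0.88)]
cap [([353.7, 134.2], 0.66)]
crate [([278.5, 275.8], 0.76)]
pad [([281.7, 289.3], 0.56)]
jar1 [([296.7, 261.3], 0.87), ([264.4, 253.6], 0.7)]
jar2 [([296.7, 261.3], 0.87), ([264.4, 253.6], 0.7)]
jar3 [([296.7, 261.3], 0.87), ([264.4, 253.6], 0.7)]
slidebox [([336.1, 215.0], 0.87)]
```

```bash
python3 - <<'E'
import cv2
a=cv2.imread("pics/top0.png"); cv2.imwrite("pics/top0c.png",cv2.resize(a[120:300,150:470],None,fx=2.5,fy=2.5,interpolation=cv2.INTER_CUBIC))
a=cv2.imread("pics/side0.png"); cv2.imwrite("pics/side0c.png",cv2.resize(a[100:340,200:440],None,fx=2.5,fy=2.5,interpolation=cv2.INTER_CUBIC))
E
```

```text
(no output)
```

View pics/top0c.png

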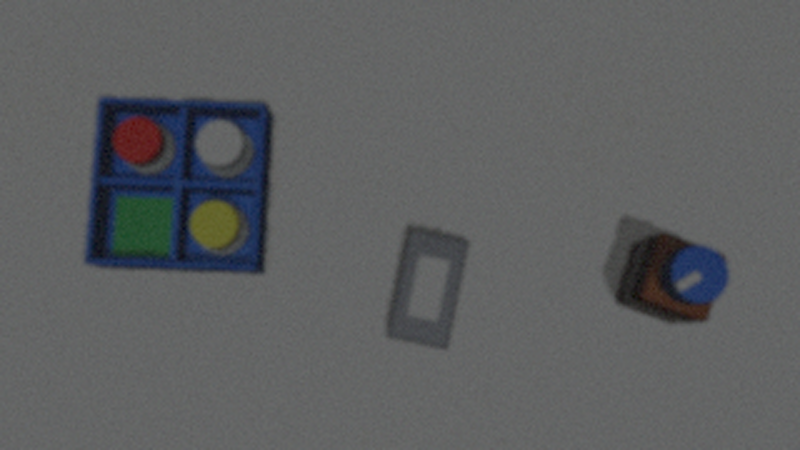

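View pics/side0c.png

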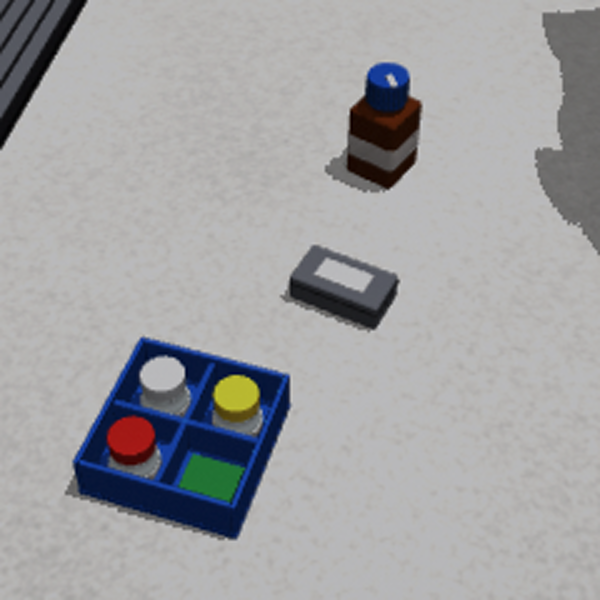

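```bash
cat > fit.py <<'E'
from h import *
from scipy.optimize import minimize
S={c:snapshot(c) for c in ["top","side"]}
hsv={c:cv2.cvtColor(S[c]["color"],cv2.COLOR_RGB2HSV) for c in S}
def box(x,y,a,w,d,z0,z1):
    P=[[sx*w/2,sy*d/2,z] for sx in(-1,1) for sy in(-1,1) for z in(z0,z1)]
    return R.from_euler('z',a).apply(P)+[x,y,0]
def cyl(x,y,r,z0,z1):
    t=np.linspace(0,2*np.pi,40); return np.array([[x+r*np.cos(u),y+r*np.sin(u),z] for u in t for z in(z0,z1)])
def hullmask(c,P,ss=4):
    q=np.array([proj(S[c],p) for p in P],np.float32)
    m=np.zeros((400*ss,640*ss),np.uint8)
    cv2.fillConvexPoly(m,np.round(cv2.convexHull((q+0.5)*ss)).astype(np.int32),1)
    return cv2.resize(m.astype(np.float32),(640,400),interpolation=cv2.INTER_AREA)
def fit(gen,masks,x0,st):
    def cost(p):
        return sum(np.abs(hullmask(c,gen(p))-masks[c]).sum()/masks[c].sum() for c in masks)
    sx=np.array([x0]+[np.array(x0)+np.eye(len(x0))[i]*st[i] for i in range(len(x0))])
    r=minimize(cost,x0,method='Nelder-Mead',options=dict(initial_simplex=sx,xatol=1e-4,fatol=1e-4,maxiter=150))
    return r.x,r.fun
def blob(m,near):
    n,l,st,ce=cv2.connectedComponentsWithStats(m.astype(np.uint8))
    i=min(range(1,n),key=lambda k:np.hypot(*(ce[k]-near))+(1e3 if st[k,4]<30 else 0))
    return l==i
E
cat > f1.py <<'E'
from fit import *
blue={c:(hsv[c][...,0]>100)&(hsv[c][...,0]<130)&(hsv[c][...,1]>110) for c in S}
cn={"top":(428,229),"side":(354,134)}; kn={"top":(223,192),"side":(278,276)}
cm={c:blob(blue[c],cn[c]) for c in S}; print({c:cm[c].sum() for c in S})
km={}
for c in S:
    b=cv2.morphologyEx(blob(blue[c],kn[c]).astype(np.uint8),cv2.MORPH_OPEN,np.ones((2,2)))
    h=cv2.convexHull(cv2.findNonZero(b)); m=np.zeros((400,640),np.uint8); cv2.fillConvexPoly(m,h,1); km[c]=m.astype(np.float32)
g=atz(S["top"],cn["top"],.12); print(g)
for cs in (["top","side"],["top"],["side"]):
    print("cap",cs,fit(lambda p:cyl(p[0],p[1],.021,.0915,.1215),{c:cm[c].astype(np.float32) for c in cs},g[:2],[.01,.01]))
g=atz(S["top"],kn["top"],.04);print(g)
for cs in (["top","side"],["top"],["side"]):
    x,f=fit(lambda p:box(p[0],p[1],p[2],.136,.136,0,.045),{c:km[c] for c in cs},[g[0],g[1],0],[.01,.01,.1]); print("crate",cs,x,f)
x,f=fit(lambda p:box(p[0],p[1],p[2],.136,.136,0,.045),km,[g[0],g[1],0],[.01,.01,.1])
for c in S:
    gm=(hsv[c][...,0]>45)&(hsv[c][...,0]<80)&(hsv[c][...,1]>90); ys,xs=np.nonzero(gm)
    print("pad",c,len(xs),atz(S[c],(xs.mean(),ys.mean()),.007))
for sx in(-1,1):
  for sy in(-1,1): print(sx,sy,R.from_euler('z',x[2]).apply([sx*.0328,sy*.0328,0])+[x[0],x[1],0])
ims=[]
for c in S:
    im=S[c]["color"][...,::-1].copy()
    for m in(cm[c],km[c]):
        cs,_=cv2.findContours(m.astype(np.uint8),0,2); cv2.drawContours(im,cs,-1,(0,255,255),1)
    ims.append(cv2.resize(im[100:340,150:470],None,fx=1.25,fy=1.25))
    
cv2.imwrite("pics/masks.png",np.hstack(ims)); 
E
python3 f1.py
```

```text
{'top': np.int64(350), 'side': np.int64(263)}
[ 0.49772079 -0.22077708  0.12      ]
cap ['top', 'side'] (array([ 0.49747531, -0.22348559]), np.float64(0.7102111577987671))
cap ['top'] (array([ 0.49836343, -0.22242572]), np.float64(0.5337499976158142))
cap ['side'] (array([ 0.49700592, -0.22322316]), np.float64(0.1582699567079544))
[0.57123452 0.16802038 0.04      ]
crate ['top', 'side'] [ 0.56712892  0.17337429 -0.0262012 ] 0.0749054029583931
crate ['top'] [ 0.5678973   0.17056109 -0.02987441] 0.04936952516436577
crate ['side'] [ 0.56641788  0.17434028 -0.02766467] 0.01670675538480282
pad top 781 [0.69535729 0.15987763 0.007     ]
pad side 314 [0.54202749 0.18973676 0.007     ]
-1 -1 [0.53348088 0.14144485 0.        ]
-1 1 [0.53519948 0.20702233 0.        ]
1 -1 [0.59905836 0.13972625 0.        ]
1 1 [0.60077697 0.20530373 0.        ]
```

View pics/masks.png

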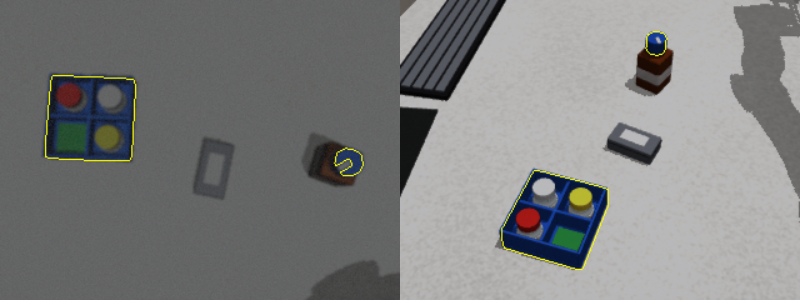

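```bash
cat > go.py <<'E'
import sys
from h import *
# go.py x y z [yaw_deg]: remaining in tool axes
def rem(p):
    st=get_state(); r=R.from_quat(st["eef_rot"]); d=r.inv().apply(np.array(p)-st["tool_pos"])*1000
    M=r.as_matrix()
    return st,d,M
if __name__=="__main__":
    a=[float(v) for v in sys.argv[1:]]
    st,d,M=rem(a[:3])
    yaw=np.degrees(np.arctan2(M[1,0],M[0,0]))
    print("t",round(st["clock"],2),"tcp",np.round(st["tool_pos"],4),"yaw",round(yaw,2),"tilt(toolx,y)",np.round(np.degrees([ M[2,0],M[2,1]]),2))
    print("q",np.round(st["q"],2),"F",np.round(st["contact_force"],1),"M",np.round(st["moment"],2),"open",round(st["opening"],3))
    n=int(np.ceil(np.abs(d).max()/41)); print("tool shift mm",np.round(d,1),"rows",n,"each",np.round(d/max(n,1),1))
    print("align rotvec",np.round(np.degrees((R.from_matrix(M).inv()*(R.from_euler('z',np.radians(a[3] if len(a)>3 else yaw))*R.from_euler('x',np.pi))).as_rotvec()),2))
E
python3 go.py 0.4975 -0.223 0.238
```

```text
t 1.0 tcp [ 0.1454 -0.6079  0.2387] yaw 13.45 tilt(toolx,y) [-0.  0.]
q [ 1.37  0.69 -0.19  1.57  0.16  0.9  -0.22] F [ 0.5 -0.3  0.2] M [-0.02  0.03  0.04] open 1.001
tool shift mm [ 432.  -292.4    0.7] rows 11 each [ 39.3 -26.6   0.1]
align rotvec [0. 0. 0.]
```

```bash
python3 -m creep '[33,-22,0,0,0,0,33,-22,0,0,0,0,33,-22,0,0,0,0,33,-22,0,0,0,0,33,-22,0,0,0,0]' 88 20; python3 -m creep '[33,-22,0,0,0,0,33,-22,0,0,0,0,33,-22,0,0,0,0,33,-22,0,0,0,0,33,-22,0,0,0,0]'; python3 go.py 0.4975 -0.223 0.238
```

```text
clock: 1.42
tool_pos: [0.2749, -0.4681, 0.237]
eef_rot: [0.994, 0.106, -0.003, 0.004]
contact_force: [1.1, 0.1, 0.0]
opening: 0.998
clock: 1.83
tool_pos: [0.4187, -0.3189, 0.2362]
eef_rot: [0.994, 0.105, -0.002, 0.005]
contact_force: [0.9, -0.5, -0.5]
opening: 0.999
t 1.83 tcp [ 0.4187 -0.3189  0.2362] yaw 12.01 tilt(toolx,y) [-0.3   0.56]
q [ 0.64  0.56 -0.14  1.87  0.13  0.72 -0.93] F [ 0.9 -0.5 -0.5] M [-0.   -0.08 -0.03] open 0.999
tool shift mm [ 97.1 -77.4  -3.1] rows 3 each [ 32.4 -25.8  -1. ]
align rotvec [0.56 0.3  0.  ]
```

```bash
python3 -m creep '[32,-26,0,0,0,0,32,-26,0,0,0,0,32,-26,-2,0.5,0.3,0]'; python3 - <<'E'
from h import *
s=snapshot("wrist"); save(s,"w1"); print(ray(s,(320,200))[0])
for t in ["bottle","cap"]: print(t,[(np.round(d["xy"],1).tolist(),round(d["score"],2)) for d in find_in(t,"wrist")[:2]])
E
python3 go.py 0.4975 -0.223 0.238
```

```text
clock: 2.08
tool_pos: [0.4976, -0.2211, 0.2372]
eef_rot: [0.994, 0.105, 0.001, 0.001]
contact_force: [0.5, 0.1, 0.4]
opening: 0.998
[ 0.56137053 -0.20488768  0.38419608]
bottle [([324.1, 182.9], 0.55)]
cap [([317.1, 189.6], 0.57)]
t 2.23 tcp [ 0.4991 -0.2195  0.2375] yaw 12.44 tilt(toolx,y) [0.24 0.07]
q [ 0.41  0.58 -0.13  1.82  0.11  0.75 -1.13] F [-0.8 -0.4 -0.4] M [ 0.02  0.04 -0.01] open 0.999
tool shift mm [-2.3  3.  -0.5] rows 1 each [-2.3  3.  -0.5]
align rotvec [ 0.07 -0.24 -0.  ]
```

View pics/w1.png

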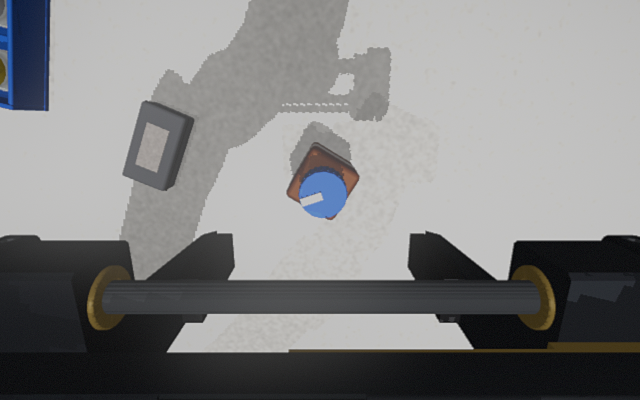

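```bash
python3 - <<'E'
from h import *
s=snapshot("wrist"); save(s,"w2")
im=s["color"]; cr=im[110:240,260:390]; cv2.imwrite("pics/w2c.png",cv2.resize(cr[...,::-1],None,fx=4.5,fy=4.5,interpolation=cv2.INTER_CUBIC))
h=cv2.cvtColor(im,cv2.COLOR_RGB2HSV)
b=(h[...,0]>100)&(h[...,0]<125)&(h[...,1]>90); b[:,:250]=0;b[230:]=0;b[:,400:]=0
(c,r)=cv2.minEnclosingCircle(cv2.findNonZero(b.astype(np.uint8))); print(c,r,b.sum()); print(atz(s,c,.1215))
am=(h[...,0]<15)&(h[...,1]>90); am[:,:250]=0;am[230:]=0;am[:,400:]=0
m=(am|b).astype(np.uint8); hu=cv2.convexHull(cv2.findNonZero(m))[:,0]
W=np.array([atz(s,p,.085)[:2] for p in hu]); print(np.round(W,4)); 
print(cv2.minAreaRect((W*1000).astype(np.float32)))
w=(h[...,1]<50)&(h[...,2]>170); y,x=np.nonzero(w[185:212,300:330]); print("ptr",x.mean()+300,y.mean()+185,len(x))
E
```

```text
(323.97515869140625, 195.67926025390625) 24.13677215576172 1566
[ 0.49887992 -0.22047376  0.1215    ]
[[ 0.5117 -0.253 ]
 [ 0.5096 -0.2525]
 [ 0.4832 -0.2458]
 [ 0.4785 -0.2439]
 [ 0.4662 -0.2365]
 [ 0.4657 -0.2242]
 [ 0.4658 -0.2201]
 [ 0.4662 -0.2169]
 [ 0.4684 -0.2124]
 [ 0.4816 -0.1905]
 [ 0.4823 -0.1893]
 [ 0.4833 -0.1891]
 [ 0.5245 -0.2025]
 [ 0.5277 -0.2038]
 [ 0.5288 -0.2045]
 [ 0.5295 -0.2073]
 [ 0.5289 -0.2094]
 [ 0.519  -0.2402]
 [ 0.5154 -0.251 ]
 [ 0.5146 -0.2522]]
((494.962890625, -221.27288818359375), (53.9398193359375, 57.38404846191406), 71.99673461914062)
ptr 311.22 202.425 200
```

View pics/w2c.png

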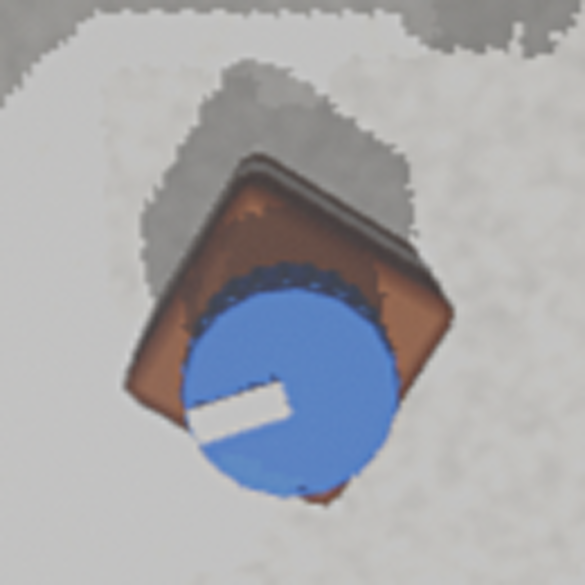

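```bash
python3 - <<'E'
from h import *
s=snapshot("wrist")
f=lambda x,y,z: atz(s,(x/4.5+260-.39,y/4.5+110-.39),z)[:2]
c=f(292,392,.1215); print("cap",c, "edgeR",np.linalg.norm(f(399,392,.1215)-c))
L,Rr,T,B=f(127,385,.085),f(453,315,.085),f(252,172,.085),f(325,503,.085)
for a,b in((L,Rr),(B,T)):
    d=b-a; print((a+b)/2,np.linalg.norm(d),np.degrees(np.arctan2(d[1],d[0]))%90-45)
for a,b in((T,L),(T,Rr),(f(160,325,.085),f(235,192,.085)),(f(285,195,.085),f(435,290,.085))):
    d=b-a; print(np.degrees(np.arctan2(d[1],d[0]))%90)
p,q=f(286,397,.1215),f(198,427,.1215); d=q-p; print("ptr",np.degrees(np.arctan2(d[1],d[0])),p)
E
python3 go.py .4985 -.221 .238
```

```text
cap [ 0.49578415 -0.22412633] edgeR 0.020563524562012
[ 0.49576878 -0.22401055] 0.07242712402143665 -20.460280589085116
[ 0.49745849 -0.22377685] 0.07508073777017775 -20.52533741461547
71.37232113683268
66.86828230130443
72.31657763494225
69.94192827388656
ptr 121.54255963639665 [ 0.49457218 -0.22321032]
t 2.33 tcp [ 0.4959 -0.2241  0.2372] yaw 11.99 tilt(toolx,y) [0.04 0.17]
q [ 0.42  0.58 -0.13  1.82  0.11  0.75 -1.13] F [ 0.2 -0.7  0. ] M [-0.07  0.01  0.02] open 0.996
tool shift mm [ 3.2 -2.4 -0.8] rows 1 each [ 3.2 -2.4 -0.8]
align rotvec [ 0.17 -0.04 -0.  ]
```

```bash
R='0,0,0,0,0,-7.1'; python3 -m creep '[0,0,0,0,0,-7.1,0,0,0,0,0,-7.1,0,0,0,0,0,-7.1,0,0,0,0,0,-7.1,0,0,0,0,0,-7.1]'; python3 -m creep '[0,0,0,0,0,-7.1,0,0,0,0,0,-7.1,0,0,0,0,0,-7.1,0,0,0,0,0,-7.1,0,0,0,0,0,-7.1]';python3 -m creep '[0,0,0,0,0,-7.1,0,0,0,0,0,-7.1,0,0,0,0,0,-7.1,0,0,0,0,0,-7.1,0,0,0,0,0,-7.1]';python3 -m creep '[0,0,0,0,0,-7.1,0,0,0,0,0,-7.1,0,0,0,0,0,-7.1,0,0,0,0,0,-7.1,0,0,0,0,0,-7.1]'; python3 go.py .4968 -.2235 .15
```

```text
clock: 2.75
tool_pos: [0.4887, -0.2345, 0.2371]
eef_rot: [0.915, 0.404, -0.004, 0.003]
contact_force: [0.1, -0.6, 0.1]
opening: 0.997
clock: 3.17
tool_pos: [0.4798, -0.2473, 0.2366]
eef_rot: [0.746, 0.666, -0.009, 0.002]
contact_force: [0.3, -0.7, -0.4]
opening: 1.002
clock: 3.58
tool_pos: [0.4704, -0.2602, 0.2357]
eef_rot: [0.505, 0.863, -0.014, -0.002]
contact_force: [0.3, -0.1, 0.0]
opening: 0.998
clock: 4.0
tool_pos: [0.4607, -0.2731, 0.2344]
eef_rot: [0.216, 0.976, -0.017, -0.01]
contact_force: [1.0, -0.3, 0.7]
opening: 0.994
t 4.0 tcp [ 0.4607 -0.2731  0.2344] yaw 155.09 tilt(toolx,y) [ 0.7  -2.17]
q [ 0.91  0.69 -0.83  1.81  0.66  0.96  0.91] F [ 1.  -0.3  0.7] M [ 0.07 -0.17 -0.05] open 0.994
tool shift mm [-12.9  63.4  82. ] rows 2 each [-6.4 31.7 41. ]
align rotvec [-2.17 -0.7   0.01]
```

```bash
python3 -m creep '[-4,21,24,-0.8,-0.2,-2,-4,21,24,-0.8,-0.2,-2,-4,21,24,-0.8,-0.2,-2]'; python3 go.py .4968 -.2235 .15
```

```text
clock: 4.25
tool_pos: [0.4918, -0.2342, 0.1617]
eef_rot: [0.171, 0.985, -0.002, 0.001]
contact_force: [0.1, 0.1, 0.3]
opening: 0.998
t 4.25 tcp [ 0.4918 -0.2342  0.1617] yaw 160.34 tilt(toolx,y) [-0.2  -0.19]
q [ 0.81  0.8  -0.79  1.87  0.78  0.81  0.83] F [0.1 0.1 0.3] M [ 0.01 -0.18 -0.01] open 0.998
tool shift mm [-1.  11.8 11.6] rows 1 each [-1.  11.8 11.6]
align rotvec [-0.19  0.2  -0.  ]
```

```bash
python3 -m creep '[-1,11.8,8,-0.2,0.2,0,0,0,0,0,0,0]'; python3 go.py .4968 -.2235 .0905
```

```text
clock: 4.42
tool_pos: [0.4933, -0.2243, 0.1488]
eef_rot: [0.172, 0.985, 0.001, -0.004]
contact_force: [-0.1, -0.2, 0.7]
opening: 1.0
t 4.42 tcp [ 0.4933 -0.2243  0.1488] yaw 160.24 tilt(toolx,y) [0.43 0.02]
q [ 0.79  0.82 -0.77  1.88  0.79  0.79  0.8 ] F [-0.1 -0.2  0.7] M [ 0.02 -0.13  0.02] open 1.0
tool shift mm [-3.5  1.9 58.3] rows 2 each [-1.7  1.  29.1]
align rotvec [ 0.02 -0.43 -0.  ]
```

```bash
python3 -m creep '[-2,1,20,0,-0.4,0,-1,1,20,0,0,0,-0.5,0,14,0,0,0,0,0,2,0,0,0]'; python3 go.py .4968 -.2235 .0905
```

```text
clock: 4.75
tool_pos: [0.4932, -0.2337, 0.0921]
eef_rot: [0.178, 0.984, -0.004, -0.0]
contact_force: [-0.3, -0.8, 0.2]
opening: 0.997
t 4.75 tcp [ 0.4932 -0.2337  0.0921] yaw 159.53 tilt(toolx,y) [-0.05 -0.45]
q [ 0.75  0.89 -0.68  1.91  0.91  0.69  0.71] F [-0.3 -0.8  0.2] M [ 0.04 -0.17 -0.05] open 0.997
tool shift mm [ 0.2 10.9  1.5] rows 1 each [ 0.2 10.9  1.5]
align rotvec [-0.45  0.05 -0.  ]
```

```bash
python3 -m creep '[0,6,1,-0.4,0,0,0,4,0,0,0,0,0,0,0,0,0,0]'; python3 go.py .4968 -.2235 .0905
```

```text
clock: 5.0
tool_pos: [0.495, -0.2285, 0.0924]
eef_rot: [0.181, 0.983, -0.002, 0.0]
contact_force: [-0.3, 1.4, -1.1]
opening: 1.003
t 5.0 tcp [ 0.495  -0.2285  0.0924] yaw 159.12 tilt(toolx,y) [-0.08 -0.22]
q [ 0.74  0.89 -0.68  1.91  0.91  0.68  0.69] F [-0.3  1.4 -1.1] M [ 0.02 -0.15 -0.02] open 1.003
tool shift mm [0.1 5.3 1.8] rows 1 each [0.1 5.3 1.8]
align rotvec [-0.22  0.08 -0.  ]
```

```bash
python3 -m creep '[0,6,2,-0.2,0,0,0,0,0,0,0,0]'; python3 go.py .4968 -.2235 .0905;python3 -m creep '[0,0,0,0,0,0]'; python3 go.py .4968 -.2235 .0905; python3 - <<'E'
from h import *
s=snapshot("wrist"); save(s,"w3")
E
```

```text
clock: 5.17
tool_pos: [0.4982, -0.2231, 0.092]
eef_rot: [0.182, 0.983, -0.0, 0.002]
contact_force: [0.1, 0.5, -0.2]
opening: 0.999
t 5.17 tcp [ 0.4982 -0.2231  0.092 ] yaw 159.05 tilt(toolx,y) [-0.25 -0.01]
q [ 0.73  0.89 -0.68  1.91  0.91  0.68  0.68] F [ 0.1  0.5 -0.2] M [ 0.04 -0.2  -0.07] open 0.999
tool shift mm [ 1.1 -0.8  1.5] rows 1 each [ 1.1 -0.8  1.5]
align rotvec [-0.01  0.25 -0.  ]
clock: 5.25
tool_pos: [0.4985, -0.2232, 0.0926]
eef_rot: [0.182, 0.983, -0.001, 0.003]
contact_force: [-0.5, 0.0, 0.0]
opening: 0.996
t 5.25 tcp [ 0.4985 -0.2232  0.0926] yaw 159.07 tilt(toolx,y) [-0.31 -0.02]
q [ 0.73  0.89 -0.68  1.91  0.91  0.68  0.68] F [-0.5  0.   0. ] M [ 0.01 -0.19 -0.03] open 0.996
tool shift mm [ 1.5 -0.9  2.1] rows 1 each [ 1.5 -0.9  2.1]
align rotvec [-0.02  0.31 -0.  ]
```

View pics/w3.png

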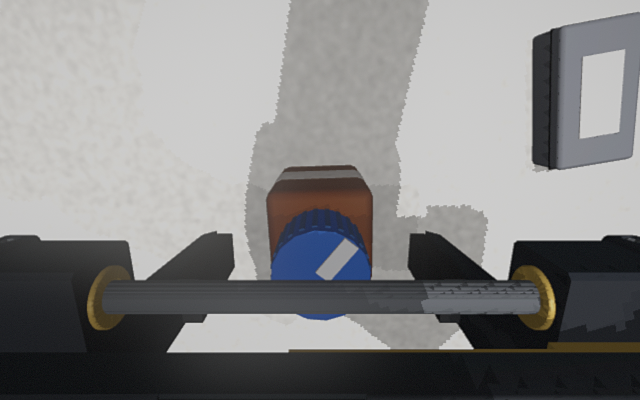

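```bash
python3 -m creep '[1,0,2,0,0,0,0,0,0,0,0,0,0,0,0,0,0,0,0,0,0,0,0,0]' 30 25; python3 -m creep '[0,0,0,0,0,0,0,0,0,0,0,0,0,0,0,0,0,0]'; python3 go.py .4968 -.2235 .15
```

```text
clock: 5.63
tool_pos: [0.498, -0.2224, 0.0909]
eef_rot: [0.181, 0.983, -0.001, 0.003]
contact_force: [-0.4, -0.5, 0.2]
opening: 0.718
clock: 5.88
tool_pos: [0.4979, -0.2225, 0.0908]
eef_rot: [0.181, 0.983, -0.001, 0.003]
contact_force: [0.3, -0.6, 0.4]
opening: 0.493
t 5.88 tcp [ 0.4979 -0.2225  0.0908] yaw 159.11 tilt(toolx,y) [-0.35 -0.01]
q [ 0.73  0.89 -0.68  1.91  0.91  0.67  0.68] F [ 0.3 -0.6  0.4] M [ 0.04 -0.18 -0.03] open 0.493
tool shift mm [  0.3  -1.4 -59.2] rows 2 each [  0.1  -0.7 -29.6]
align rotvec [-0.01  0.35 -0.  ]
```

```bash
python3 -m creep '[0,0,0,0,0,0,0,0,0,0,0,0,0,0,-5,0,0.3,0,0,0,-15,0,0,0,0,0,-20,0,0,0]'; python3 -m creep '[0,0,-20,0,0,0,0,0,-20,0,0,0,0,0,-15,0,0,0]';python3 go.py .535 .207 .185 178
```

```text
clock: 6.3
tool_pos: [0.4938, -0.2223, 0.1279]
eef_rot: [0.181, 0.983, 0.0, -0.005]
contact_force: [0.5, -0.5, -2.9]
opening: 0.469
clock: 6.55
tool_pos: [0.4924, -0.2218, 0.1847]
eef_rot: [0.181, 0.984, 0.001, -0.008]
contact_force: [0.4, 0.4, -4.2]
opening: 0.467
t 6.55 tcp [ 0.4924 -0.2218  0.1847] yaw 159.18 tilt(toolx,y) [ 0.95 -0.05]
q [ 0.8   0.77 -0.81  1.84  0.72  0.87  0.84] F [ 0.4  0.4 -4.2] M [ 0.02 -0.23  0.03] open 0.467
tool shift mm [112.6 415.9   1.2] rows 11 each [10.2 37.8  0.1]
align rotvec [  0.1   -0.95 -18.82]
```

```bash
python3 -m creep '[8,30,0,0,-0.5,0,8,30,0,0,-0.3,0,8,30,0,0,0,0,8,30,0,0,0,0,8,30,0,0,0,0]'; python3 -m creep '[8,30,0,0,0,0,8,30,0,0,0,0,8,30,0,0,0,0,8,30,0,0,0,0,8,30,0,0,0,0]'; python3 go.py .535 .207 .185 178
```

```text
clock: 6.97
tool_pos: [0.5087, -0.0738, 0.1868]
eef_rot: [0.191, 0.982, -0.004, -0.001]
contact_force: [1.4, 0.7, -4.2]
opening: 0.466
clock: 7.38
tool_pos: [0.525, 0.0868, 0.1853]
eef_rot: [0.191, 0.982, -0.005, -0.004]
contact_force: [0.9, 1.0, -3.9]
opening: 0.468
t 7.38 tcp [0.525  0.0868 0.1853] yaw 158.0 tilt(toolx,y) [ 0.3  -0.64]
q [ 0.19  0.75 -0.76  1.87  0.7   0.82  0.24] F [ 0.9  1.  -3.9] M [ 0.07 -0.22  0.04] open 0.468
tool shift mm [ 35.8 115.2  -0.8] rows 3 each [11.9 38.4 -0.3]
align rotvec [ -0.58  -0.4  -20.  ]
```

```bash
python3 -m creep '[10,30,0,-0.4,-0.4,-5,6,30,0,0,0,-5,4,28,0,0,0,-5,2,20,0,0,0,-4]'; python3 go.py .535 .207 .185 178;  python3 -m creep '[0,0,0,0,0,0,0,0,0,0,0,0]'; python3 go.py .535 .207 .185 178
```

```text
clock: 7.72
tool_pos: [0.5299, 0.2054, 0.1848]
eef_rot: [0.017, 1.0, -0.002, -0.002]
contact_force: [0.0, 0.5, -3.0]
opening: 0.467
t 7.72 tcp [0.5299 0.2054 0.1848] yaw 178.01 tilt(toolx,y) [ 0.18 -0.18]
q [ 0.02  0.81 -0.84  1.77  0.75  0.92  0.38] F [ 0.   0.5 -3. ] M [ 0.01 -0.2  -0.  ] open 0.467
tool shift mm [-5.   1.8 -0.2] rows 1 each [-5.   1.8 -0.2]
align rotvec [-0.18 -0.18  0.01]
clock: 7.88
tool_pos: [0.5279, 0.2125, 0.185]
eef_rot: [0.012, 1.0, 0.001, -0.003]
contact_force: [-0.8, -0.6, -4.3]
opening: 0.471
t 7.88 tcp [0.5279 0.2125 0.185 ] yaw 178.64 tilt(toolx,y) [0.32 0.15]
q [ 0.01  0.81 -0.85  1.77  0.74  0.92  0.38] F [-0.8 -0.6 -4.3] M [-0.02 -0.1   0.02] open 0.471
tool shift mm [-7.3 -5.3 -0. ] rows 1 each [-7.3 -5.3 -0. ]
align rotvec [ 0.15 -0.32  0.64]
```

Now settle closer and look with all cameras.

```bash
python3 -m creep '[-7,-5,0,0,-0.3,0,0,0,0,0,0,0]'; python3 - <<'E'
from h import *
a=[]
for c in ["wrist","top","side"]:
    s=snapshot(c); save(s,c+"4"); a.append(s["color"][...,::-1])
cv2.imwrite("pics/p4.png",np.vstack([np.hstack([cv2.resize(a[0][:300,100:540],(400,273)),cv2.resize(a[1][130:260,150:340],(400,273))]),cv2.resize(a[2][150:370,180:460],(800,627))])[:600])
E
python3 go.py .535 .207 .185 178
```

```text
clock: 8.05
tool_pos: [0.5347, 0.2053, 0.1845]
eef_rot: [0.012, 1.0, 0.0, -0.001]
contact_force: [-0.2, -1.7, -3.3]
opening: 0.47
t 8.2 tcp [0.5334 0.2068 0.1848] yaw 178.65 tilt(toolx,y) [0.15 0.13]
q [ 0.02  0.81 -0.84  1.76  0.75  0.92  0.4 ] F [-0.2  0.1 -3.6] M [ 0.01 -0.12 -0.01] open 0.471
tool shift mm [-1.6  0.2 -0.2] rows 1 each [-1.6  0.2 -0.2]
align rotvec [ 0.13 -0.15  0.65]
```

View pics/p4.png

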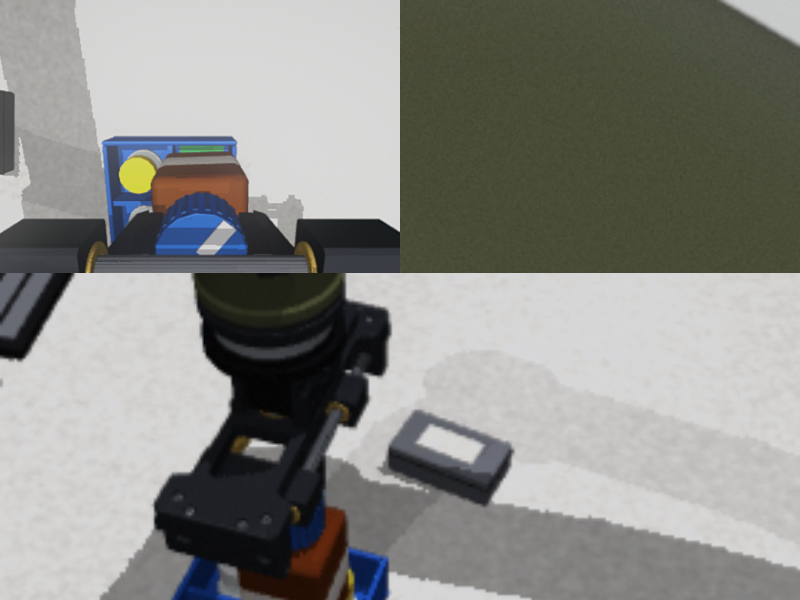

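View pics/wrist4.png

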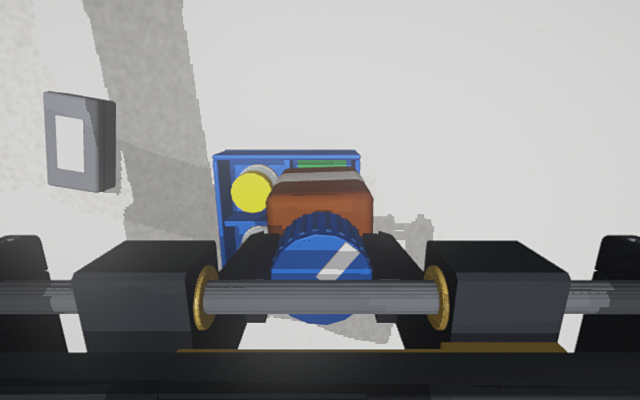

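```bash
python3 - <<'E'
import cv2
a=cv2.imread("pics/wrist4.png"); cv2.imwrite("pics/w4c.png",cv2.resize(a[140:255,205:385],None,fx=4.4,fy=4.4,interpolation=cv2.INTER_CUBIC))
E
```

```text
(no output)
```

View pics/w4c.png

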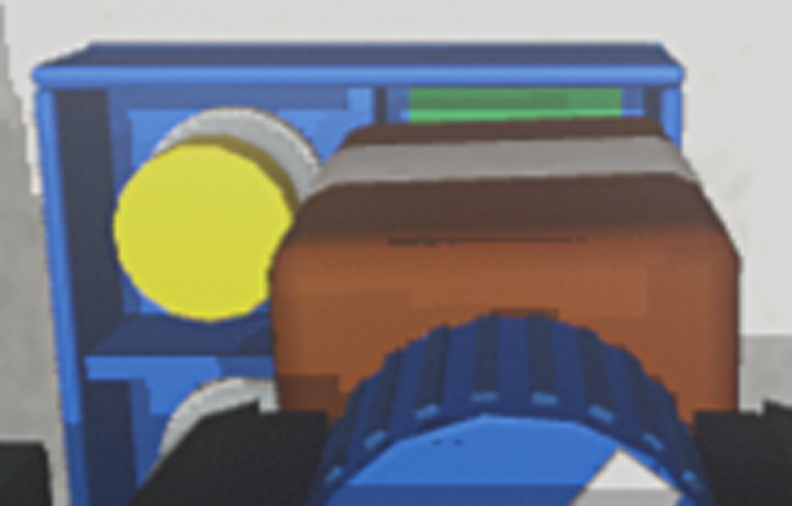

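```bash
python3 - <<'E'
from h import *
s=snapshot("wrist")
f=lambda x,y,z: atz(s,((x)/4.4+205-.4,(y)/4.4+140-.4),z)
l,r=f(35,68,.045),f(683,68,.045); print("rim",l,r,np.linalg.norm(l-r)); d=l-r
print("base",f(88,43,0),f(665,43,0))
yaw=np.arctan2((r-l)[1],(r-l)[0])-np.pi/2; print(np.degrees(yaw))
c=(l+r)/2+R.from_euler('z',yaw).apply([.068,0,0]); print("centre",c,"cell",c+R.from_euler('z',yaw).apply([-.0328,.0328,0]))
print("sides lowerL/R of shoulder", f(272,270,.178),f(741,262,.178))
print("bottom edge",f(345,130,.094),f(665,121,.094), "shoulder edge",f(288,238,.179),f(722,233,.179))
print(f(412,90,.007),f(618,90,.007),"green y range")
E
python3 go.py .535 .207 .185 178
```

```text
rim [0.50007122 0.11140883 0.045     ] [0.50328663 0.24559368 0.045     ] 0.13422336527407144
base [0.49939055 0.10917851 0.        ] [0.50268413 0.24678503 0.        ]
-1.3726869780294968
centre [0.56965941 0.17687228 0.045     ] cell [0.53765457 0.21044861 0.045     ]
sides lowerL/R of shoulder [0.50927988 0.18201836 0.178     ] [0.50963336 0.23609597 0.178     ]
bottom edge [0.50668927 0.18093325 0.094     ] [0.50644921 0.23651687 0.094     ] shoulder edge [0.50528926 0.18427886 0.179     ] [0.50589705 0.23370258 0.179     ]
[0.51153445 0.1864699  0.007     ] [0.51269833 0.23499117 0.007     ] green y range
t 8.25 tcp [0.5333 0.2072 0.1849] yaw 178.68 tilt(toolx,y) [0.14 0.15]
q [ 0.02  0.81 -0.84  1.76  0.75  0.92  0.4 ] F [ 0.1  0.1 -2.8] M [ 0.05 -0.12 -0.03] open 0.466
tool shift mm [-1.7 -0.2 -0.1] rows 1 each [-1.7 -0.2 -0.1]
align rotvec [ 0.15 -0.15  0.68]
```

```bash
python3 -m creep '[-2,1,12,0.1,-0.1,1,-1,0.5,12,0,0,0,0,0,10,0,0,0,0,0,0,0,0,0]'; python3 go.py .536 .2083 .143 177.5
```

```text
clock: 8.58
tool_pos: [0.5371, 0.2065, 0.1497]
eef_rot: [0.022, 1.0, 0.0, 0.0]
contact_force: [-0.7, -0.4, -4.6]
opening: 0.471
t 8.58 tcp [0.5371 0.2065 0.1497] yaw 177.47 tilt(toolx,y) [-0.03  0.01]
q [-0.    0.86 -0.8   1.78  0.8   0.86  0.34] F [-0.7 -0.4 -4.6] M [-0.05 -0.05 -0.01] open 0.471
tool shift mm [1.2 1.7 6.7] rows 1 each [1.2 1.7 6.7]
align rotvec [ 0.01  0.03 -0.03]
```

```bash
python3 -m creep '[1,1.5,6,0,0,0,0,0,0,0,0,0,0,0,0,0,0,0]'; python3 go.py .536 .2083 .14 177.5;python3 - <<'E'
from h import *
s=snapshot("wrist"); save(s,"w5")
cv2.imwrite("pics/w5c.png",cv2.resize(s["color"][130:255,205:385,::-1],None,fx=4.4,fy=4.4,interpolation=cv2.INTER_CUBIC))
s=snapshot("side"); save(s,"s5")
cv2.imwrite("pics/s5c.png",cv2.resize(s["color"][200:350,200:380,::-1],None,fx=4,fy=4,interpolation=cv2.INTER_CUBIC))
E
```

```text
clock: 8.83
tool_pos: [0.5357, 0.2077, 0.1424]
eef_rot: [0.022, 1.0, -0.0, -0.0]
contact_force: [0.6, -0.4, -3.6]
opening: 0.469
t 8.83 tcp [0.5357 0.2077 0.1424] yaw 177.49 tilt(toolx,y) [ 0.06 -0.04]
q [-0.01  0.87 -0.79  1.79  0.81  0.85  0.33] F [ 0.6 -0.4 -3.6] M [ 0.07 -0.12  0.02] open 0.469
tool shift mm [-0.3  0.6  2.4] rows 1 each [-0.3  0.6  2.4]
align rotvec [-0.04 -0.06 -0.01]
```

View pics/w5c.png

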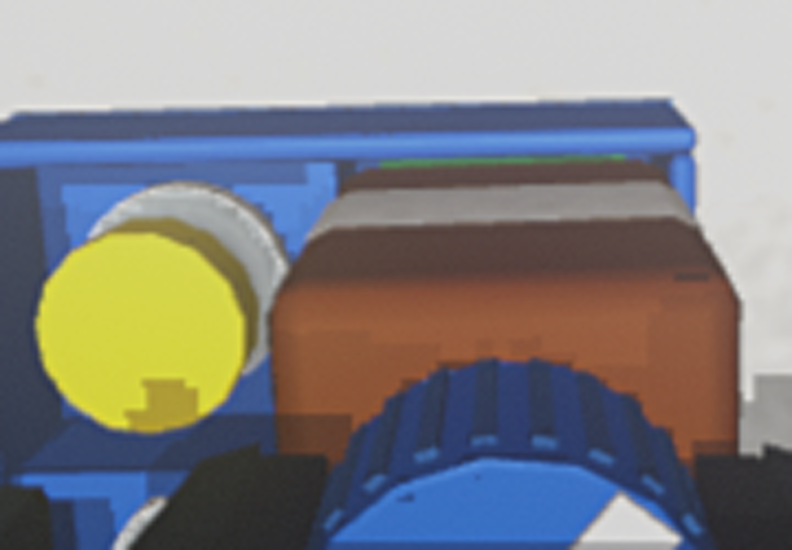

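View pics/s5c.png

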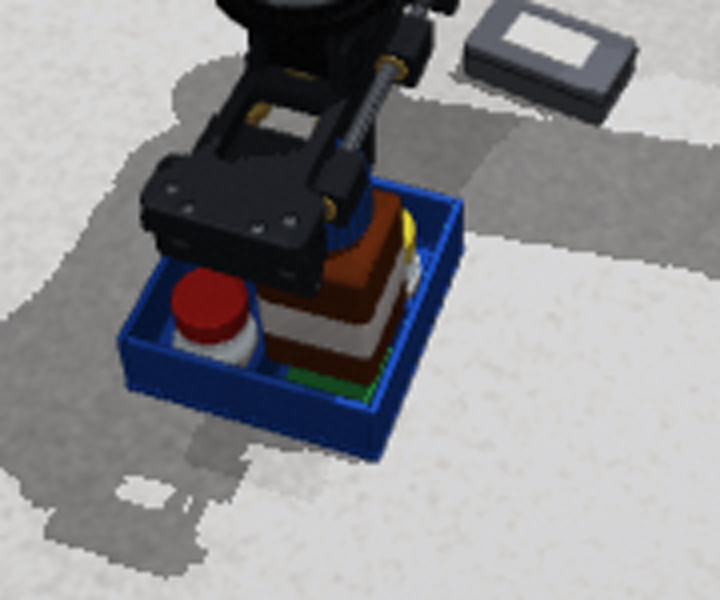

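```bash
python3 - <<'E'
from h import *
s=snapshot("wrist")
f=lambda x,y,z: atz(s,((x)/4.4+205-.4,(y)/4.4+130-.4),z)
r=f(693,132,.045); b=f(668,100,0); print("rim R corner",r,"base",b); l=f(100,143,.045); print(l, np.degrees(np.arctan2((r-l)[1],(r-l)[0]))-90)
yaw=np.radians(-1.4); cell=r+R.from_euler('z',yaw).apply([.0352,-.0352,0]); print("cell",cell, b+R.from_euler('z',yaw).apply([.0352,-.0352,0]))
L,Rr=f(272,310,.136),f(741,300,.136);print("body",L,Rr,(L+Rr)/2)
L,Rr=f(342,180,.0516),f(665,170,.0516);print("bottom",L,Rr,(L+Rr)/2,np.degrees(np.arctan2((Rr-L)[1],(Rr-L)[0]))-90)
L,Rr=f(300,284,.1366),f(710,275,.1366);print("shoulder",L,Rr,(L+Rr)/2,np.degrees(np.arctan2((Rr-L)[1],(Rr-L)[0]))-90)
E
python3 go.py .536 .2083 .14 177.5
```

```text
rim R corner [0.50482783 0.24350377 0.045     ] base [0.50421296 0.24397408 0.        ]
[0.5021635  0.13820425 0.045     ] -1.4494119357373592
cell [0.53915731 0.20745426 0.045     ] [0.53854244 0.20792457 0.        ]
body [0.51048193 0.18353034 0.136     ] [0.51165111 0.23746001 0.136     ] [0.51106652 0.21049517 0.136     ]
bottom [0.50959437 0.18155486 0.0516    ] [0.51030301 0.23775265 0.0516    ] [0.50994869 0.20965375 0.0516    ] -0.7224565883566783
shoulder [0.50740317 0.18710859 0.1366    ] [0.50839222 0.23384373 0.1366    ] [0.50789769 0.21047616 0.1366    ] -1.2123621752940181
t 8.98 tcp [0.5358 0.2078 0.1427] yaw 177.48 tilt(toolx,y) [ 0.03 -0.02]
q [-0.01  0.87 -0.79  1.79  0.81  0.85  0.33] F [-0.1 -0.3 -2.6] M [ 0.06 -0.17  0.  ] open 0.471
tool shift mm [-0.2  0.5  2.7] rows 1 each [-0.2  0.5  2.7]
align rotvec [-0.02 -0.03 -0.02]
```

```bash
python3 -m creep '[-1,-1,4,0,0,0,0,0,4,0,0,0,0,0,0,0,0,0]'; python3 go.py .5365 .2068 .13 177.5
```

```text
clock: 9.23
tool_pos: [0.5374, 0.2071, 0.1351]
eef_rot: [0.022, 1.0, 0.0, 0.001]
contact_force: [-0.3, -1.4, -3.9]
opening: 0.469
t 9.23 tcp [0.5374 0.2071 0.1351] yaw 177.48 tilt(toolx,y) [-0.08  0.04]
q [-0.01  0.88 -0.78  1.79  0.82  0.83  0.32] F [-0.3 -1.4 -3.9] M [ 0.02 -0.16 -0.02] open 0.469
tool shift mm [ 0.9 -0.3  5.1] rows 1 each [ 0.9 -0.3  5.1]
align rotvec [ 0.04  0.08 -0.02]
```

```bash
python3 -m creep '[0.5,-0.3,4,0,0,0,0,0,4,0,0,0,0,0,0,0,0,0]'; python3 go.py .5365 .2068 .12 177.5
```

```text
clock: 9.48
tool_pos: [0.5371, 0.2067, 0.1262]
eef_rot: [0.022, 1.0, 0.0, 0.001]
contact_force: [0.2, -0.8, -3.2]
opening: 0.471
t 9.48 tcp [0.5371 0.2067 0.1262] yaw 177.46 tilt(toolx,y) [-0.09  0.04]
q [-0.02  0.89 -0.77  1.8   0.84  0.82  0.31] F [ 0.2 -0.8 -3.2] M [ 0.02 -0.16  0.02] open 0.471
tool shift mm [0.6 0.1 6.2] rows 1 each [0.6 0.1 6.2]
align rotvec [ 0.04  0.09 -0.04]
```

```bash
python3 -m creep '[0.3,0,6,0,0,0,0,0,6,0,0,0,0,0,0,0,0,0]'; python3 go.py .5365 .2068 .0978 177.5; python3 -m creep '[0,0,6,0,0,0,0,0,4,0,0,0,0,0,0,0,0,0]'; python3 go.py .5365 .2068 .0978 177.5
```

```text
clock: 9.73
tool_pos: [0.5367, 0.2067, 0.1129]
eef_rot: [0.022, 1.0, 0.0, 0.001]
contact_force: [0.5, 0.3, -3.6]
opening: 0.471
t 9.73 tcp [0.5367 0.2067 0.1129] yaw 177.46 tilt(toolx,y) [-0.09  0.04]
q [-0.03  0.9  -0.76  1.81  0.86  0.79  0.29] F [ 0.5  0.3 -3.6] M [-0.04 -0.08  0.03] open 0.471
tool shift mm [ 0.3  0.1 15.1] rows 1 each [ 0.3  0.1 15.1]
align rotvec [ 0.04  0.09 -0.04]
clock: 9.98
tool_pos: [0.5366, 0.2068, 0.1014]
eef_rot: [0.022, 1.0, 0.0, 0.001]
contact_force: [0.3, -0.9, -3.7]
opening: 0.47
t 9.98 tcp [0.5366 0.2068 0.1014] yaw 177.46 tilt(toolx,y) [-0.06  0.03]
q [-0.04  0.92 -0.74  1.81  0.88  0.77  0.27] F [ 0.3 -0.9 -3.7] M [-0.   -0.16  0.  ] open 0.47
tool shift mm [0.1 0.  3.6] rows 1 each [0.1 0.  3.6]
align rotvec [ 0.03  0.06 -0.04]
```

```bash
python3 -m creep '[0,0,3,0,0,0,0,0,0,0,0,0]'; python3 -m creep '[0,0,1.5,0,0,0,0,0,0,0,0,0]';python3 -m creep '[0,0,0,0,0,0]'; python3 go.py .5365 .2068 .0978 177.5
```

```text
clock: 10.15
tool_pos: [0.5366, 0.2069, 0.098]
eef_rot: [0.022, 1.0, 0.0, 0.0]
contact_force: [-0.2, 0.3, -2.8]
opening: 0.469
clock: 10.32
tool_pos: [0.5367, 0.2073, 0.098]
eef_rot: [0.022, 1.0, 0.0, 0.001]
contact_force: [-0.1, 0.3, -3.3]
opening: 0.47
clock: 10.4
tool_pos: [0.5369, 0.2075, 0.0984]
eef_rot: [0.022, 1.0, 0.0, 0.001]
contact_force: [1.6, -0.3, -2.9]
opening: 0.467
t 10.4 tcp [0.5369 0.2075 0.0984] yaw 177.48 tilt(toolx,y) [-0.16  0.06]
q [-0.04  0.92 -0.74  1.81  0.89  0.77  0.27] F [ 1.6 -0.3 -2.9] M [ 0.03 -0.13 -0.  ] open 0.467
tool shift mm [ 0.3 -0.7  0.6] rows 1 each [ 0.3 -0.7  0.6]
align rotvec [ 0.06  0.16 -0.02]
```

```bash
python3 -m creep '[0,0,2,0,0,0,0,0,2,0,0,0,0,0,0,0,0,0]'; python3 go.py .5365 .2068 .0978 177.5
```

```text
clock: 10.65
tool_pos: [0.5373, 0.208, 0.0982]
eef_rot: [0.022, 1.0, 0.0, 0.003]
contact_force: [-0.5, -0.3, -3.8]
opening: 0.467
t 10.65 tcp [0.5373 0.208  0.0982] yaw 177.47 tilt(toolx,y) [-0.36  0.03]
q [-0.04  0.92 -0.74  1.82  0.89  0.77  0.26] F [-0.5 -0.3 -3.8] M [ 0.16 -0.14 -0.02] open 0.467
tool shift mm [ 0.8 -1.2  0.4] rows 1 each [ 0.8 -1.2  0.4]
align rotvec [ 0.03  0.36 -0.03]
```

```bash
python3 -m creep '[0.8,-1.2,4,0,0.3,0,0,0,0,0,0,0]'; python3 go.py .5365 .2068 .0978 177.5; python3 - <<'E'
from h import *
for i in range(4):
    st=get_state(); print(np.round(st["contact_force"],2),np.round(st["joint_torque"],1))
s=snapshot("side"); save(s,"s6")
cv2.imwrite("pics/s6c.png",cv2.resize(s["color"][120:350,180:400,::-1],None,fx=2.6,fy=2.6,interpolation=cv2.INTER_CUBIC))
s=snapshot("wrist"); save(s,"w6")
E
```

```text
clock: 10.82
tool_pos: [0.5385, 0.2085, 0.098]
eef_rot: [0.022, 1.0, 0.001, 0.004]
contact_force: [-0.4, -0.7, -3.0]
opening: 0.471
t 10.82 tcp [0.5385 0.2085 0.098 ] yaw 177.48 tilt(toolx,y) [-0.4   0.17]
q [-0.04  0.92 -0.74  1.81  0.89  0.76  0.26] F [-0.4 -0.7 -3. ] M [-0.48  0.08  0.01] open 0.471
tool shift mm [ 1.9 -1.8  0.2] rows 1 each [ 1.9 -1.8  0.2]
align rotvec [ 0.17  0.4  -0.02]
[-0.38 -0.7  -3.04] [ -0.2 -52.4 -10.   -9.7   0.1  -0.7   0. ]
[-0.38 -0.7  -3.04] [ -0.2 -52.4 -10.   -9.7   0.1  -0.7   0. ]
[-0.38 -0.7  -3.04] [ -0.2 -52.4 -10.   -9.7   0.1  -0.7   0. ]
[-0.38 -0.7  -3.04] [ -0.2 -52.4 -10.   -9.7   0.1  -0.7   0. ]
```

View pics/s6c.png

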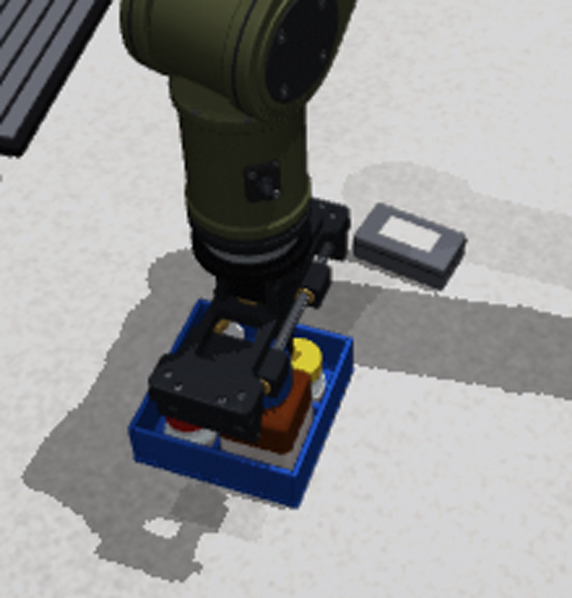

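View pics/w6.png

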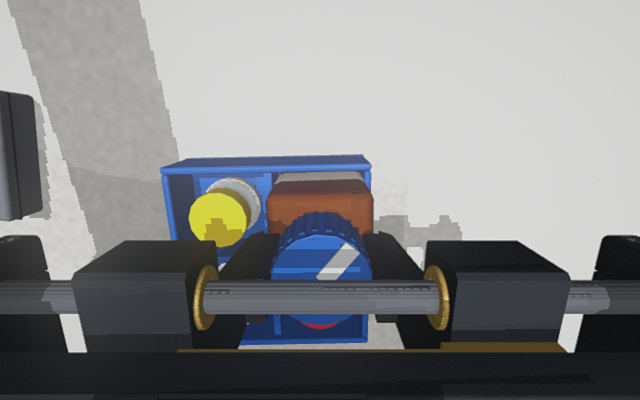

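```bash
python3 -m creep '[1.5,-1.5,0,0.1,0.4,3,0,0,0.1,0,0,4,0,0,0.1,0,0,4,0,0,0.1,0,0,4,0,0,0,0,0,0]';python3 go.py .537 .2073 .0975
```

```text
clock: 11.33
tool_pos: [0.5375, 0.2071, 0.0974]
eef_rot: [0.158, 0.987, 0.001, 0.0]
contact_force: [-1.1, -0.6, 3.8]
opening: 0.469
t 11.33 tcp [0.5375 0.2071 0.0974] yaw 161.82 tilt(toolx,y) [0.01 0.15]
q [-0.07  0.91 -0.67  1.81  0.83  0.73  0.04] F [-1.1 -0.6  3.8] M [-0.23  0.14 -0.11] open 0.469
tool shift mm [ 0.5  0.1 -0.1] rows 1 each [ 0.5  0.1 -0.1]
align rotvec [ 0.15 -0.01 -0.  ]
```

```bash
python3 -m creep '[0,0,0.1,0.1,0,5,0,0,0.1,0,0,5,0,0,0.1,0,0,5,0,0,0.1,0,0,5,0,0,0.1,0,0,5]';python3 go.py .537 .2073 .097;
```

```text
clock: 11.75
tool_pos: [0.5375, 0.2071, 0.0971]
eef_rot: [0.371, 0.929, 0.001, -0.0]
contact_force: [-0.8, -0.9, 4.2]
opening: 0.468
t 11.75 tcp [0.5375 0.2071 0.0971] yaw 136.45 tilt(toolx,y) [0.03 0.05]
q [-0.13  0.88 -0.56  1.82  0.73  0.66 -0.31] F [-0.8 -0.9  4.2] M [-0.24  0.13  0.05] open 0.468
tool shift mm [ 0.5 -0.2  0.1] rows 1 each [ 0.5 -0.2  0.1]
align rotvec [ 0.05 -0.03 -0.  ]
```

```bash
python3 -m creep '[0,0,0.1,0,0,5,0,0,0.1,0,0,5,0,0,0.1,0,0,5,0,0,0.1,0,0,5,0,0,0.1,0,0,5]';python3 go.py .537 .2073 .097;
```

```text
clock: 12.17
tool_pos: [0.5375, 0.2071, 0.0968]
eef_rot: [0.567, 0.824, 0.0, -0.0]
contact_force: [-0.7, -0.6, 4.6]
opening: 0.468
t 12.17 tcp [0.5375 0.2071 0.0968] yaw 110.91 tilt(toolx,y) [0.03 0.03]
q [-0.19  0.86 -0.45  1.82  0.61  0.6  -0.65] F [-0.7 -0.6  4.6] M [-0.29  0.24  0.02] open 0.468
tool shift mm [ 0.4 -0.4 -0.2] rows 1 each [ 0.4 -0.4 -0.2]
align rotvec [ 0.03 -0.03 -0.  ]
```

```bash
python3 -m creep '[0,0,0.1,0,0,5,0,0,0.1,0,0,5,0,0,0.1,0,0,5,0,0,0.1,0,0,5,0,0,0.1,0,0,5]';python3 go.py .537 .2073 .097; python3 -m creep '[0,0,0.1,0,0,5,0,0,0.1,0,0,5,0,0,0.1,0,0,5,0,0,0.1,0,0,5,0,0,0.1,0,0,5]';python3 go.py .537 .2073 .097;
```

```text
clock: 12.58
tool_pos: [0.5375, 0.2071, 0.0965]
eef_rot: [0.735, 0.678, 0.0, 0.0]
contact_force: [-1.4, -1.3, 4.6]
opening: 0.47
t 12.58 tcp [0.5375 0.2071 0.0965] yaw 85.39 tilt(toolx,y) [0.01 0.03]
q [-0.26  0.84 -0.33  1.82  0.48  0.55 -0.97] F [-1.4 -1.3  4.6] M [-0.23  0.25  0.08] open 0.47
tool shift mm [ 0.2 -0.5 -0.5] rows 1 each [ 0.2 -0.5 -0.5]
align rotvec [ 0.03 -0.01 -0.  ]
clock: 13.0
tool_pos: [0.5375, 0.2071, 0.0963]
eef_rot: [0.866, 0.499, 0.0, 0.0]
contact_force: [-0.6, -0.8, 4.8]
opening: 0.47
t 13.0 tcp [0.5375 0.2071 0.0963] yaw 59.91 tilt(toolx,y) [-0.01  0.04]
q [-0.32  0.83 -0.21  1.83  0.32  0.52 -1.28] F [-0.6 -0.8  4.8] M [-0.24  0.29  0.08] open 0.47
tool shift mm [-0.1 -0.5 -0.7] rows 1 each [-0.1 -0.5 -0.7]
align rotvec [0.04 0.01 0.  ]
```

```bash
python3 -m creep '[0,0,0.1,0,0,4,0,0,0.1,0,0,4,0,0,0.1,0,0,4]';python3 go.py .537 .2073 .096; python3 -m creep '[0,0,0.1,0,0,4,0,0,0.1,0,0,4]';python3 go.py .537 .2073 .096;python3 -m creep '[0,0,0.1,0,0,3,0,0,0,0,0,3]';python3 go.py .537 .2073 .096
```

```text
clock: 13.25
tool_pos: [0.5374, 0.2071, 0.0961]
eef_rot: [0.915, 0.405, -0.0, 0.001]
contact_force: [-2.0, -0.5, 4.3]
opening: 0.471
t 13.25 tcp [0.5374 0.2071 0.0961] yaw 47.73 tilt(toolx,y) [-0.04  0.06]
q [-0.36  0.83 -0.16  1.83  0.25  0.5  -1.42] F [-2.  -0.5  4.3] M [-0.24  0.25  0.03] open 0.471
tool shift mm [-0.1 -0.5  0.1] rows 1 each [-0.1 -0.5  0.1]
align rotvec [0.06 0.04 0.  ]
clock: 13.42
tool_pos: [0.5374, 0.2071, 0.096]
eef_rot: [0.941, 0.339, -0.0, 0.001]
contact_force: [-1.5, -0.6, 4.2]
opening: 0.471
t 13.42 tcp [0.5374 0.2071 0.096 ] yaw 39.65 tilt(toolx,y) [-0.04  0.08]
q [-0.38  0.83 -0.12  1.83  0.19  0.5  -1.51] F [-1.5 -0.6  4.2] M [-0.17  0.29  0.02] open 0.471
tool shift mm [-0.2 -0.5  0. ] rows 1 each [-0.2 -0.5  0. ]
align rotvec [0.08 0.04 0.  ]
clock: 13.58
tool_pos: [0.5374, 0.2071, 0.096]
eef_rot: [0.957, 0.289, -0.0, 0.001]
contact_force: [-0.2, -0.7, 3.0]
opening: 0.469
t 13.58 tcp [0.5374 0.2071 0.096 ] yaw 33.62 tilt(toolx,y) [-0.06  0.09]
q [-0.39  0.83 -0.1   1.83  0.15  0.49 -1.58] F [-0.2 -0.7  3. ] M [-0.24  0.22  0.06] open 0.469
tool shift mm [-0.2 -0.4 -0. ] rows 1 each [-0.2 -0.4 -0. ]
align rotvec [0.09 0.06 0.  ]
```

```bash
for i in 1; do python3 -m creep '[0,0,0.1,0,0,3,0,0,0,0,0,3]';python3 go.py .537 .2073 .096 | head -2; python3 -m creep '[0,0,0.1,0,0,3,0,0,0,0,0,3]';python3 go.py .537 .2073 .096| head -2; done
```

```text
clock: 13.75
tool_pos: [0.5386, 0.2066, 0.096]
eef_rot: [0.971, 0.24, 0.001, 0.002]
contact_force: [1.6, 0.4, 1.0]
opening: 0.47
t 13.75 tcp [0.5386 0.2066 0.096 ] yaw 27.83 tilt(toolx,y) [0.04 0.21]
q [-0.41  0.83 -0.07  1.83  0.12  0.49 -1.64] F [1.6 0.4 1. ] M [-0.01 -0.34  0.7 ] open 0.47
clock: 13.92
tool_pos: [0.5407, 0.2073, 0.096]
eef_rot: [0.981, 0.192, 0.003, 0.002]
contact_force: [1.1, -1.2, 2.0]
opening: 0.472
t 13.92 tcp [0.5407 0.2073 0.096 ] yaw 22.17 tilt(toolx,y) [0.31 0.26]
q [-0.42  0.83 -0.04  1.83  0.08  0.48 -1.71] F [ 1.1 -1.2  2. ] M [-0.29 -0.1   0.61] open 0.472
```

```bash
python3 -m creep '[0,0,0,0,0,1,0,0,0,0,0,0,0,0,0,0,0,0]'; python3 go.py .5375 .2071 .096 |head -2; python3 - <<'E'
from h import *
s=snapshot("wrist"); save(s,"w7")
cv2.imwrite("pics/w7c.png",cv2.resize(s["color"][100:360,190:500,::-1],None,fx=2.3,fy=2.3,interpolation=cv2.INTER_CUBIC))
E
```

```text
clock: 14.17
tool_pos: [0.5411, 0.2075, 0.0959]
eef_rot: [0.982, 0.188, 0.003, 0.002]
contact_force: [-0.5, -1.0, 3.7]
opening: 0.468
t 14.17 tcp [0.5411 0.2075 0.0959] yaw 21.66 tilt(toolx,y) [0.34 0.33]
q [-0.43  0.83 -0.04  1.83  0.08  0.48 -1.71] F [-0.5 -1.   3.7] M [-0.22  0.15  0.41] open 0.468
```

View pics/w7c.png

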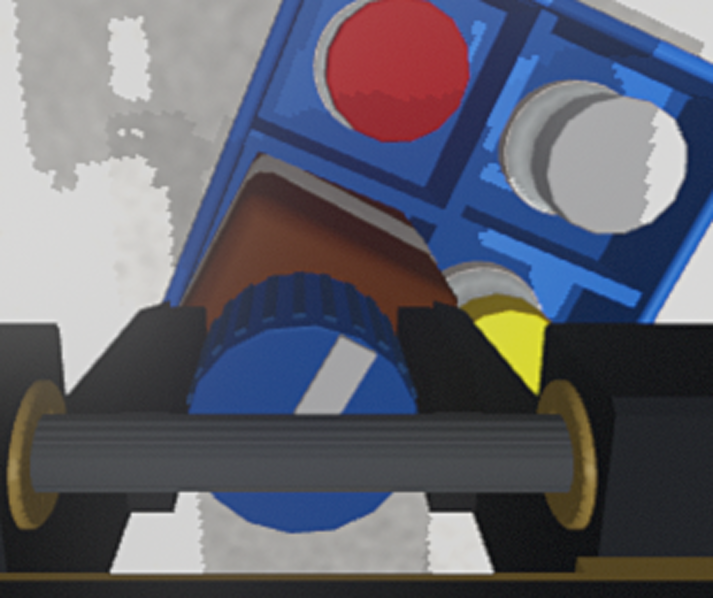

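```bash
cat > ptr.py <<'E'
from h import *
def ptr(im,s,z):
    g=im.astype(int); sat=g.max(2)-g.min(2)
    m=((sat<40)&(g.min(2)>90)).astype(np.uint8); M=np.zeros_like(m); cv2.circle(M,(322,275),42,1,-1); M[282:]=0
    m&=M
    n,l,st,c=cv2.connectedComponentsWithStats(m)
    k=1+np.argmax(st[1:,4]); pts=cv2.findNonZero((l==k).astype(np.uint8))[:,0]
    W=np.array([atz(s,p,z)[:2] for p in pts])*1000
    (cc,sz,an)=cv2.minAreaRect(W.astype(np.float32)); b=cv2.boxPoints((cc,sz,an))
    e=[b[1]-b[0],b[2]-b[1]]; e=max(e,key=np.linalg.norm); v=W-W.mean(0); return np.degrees(np.arctan2(e[1],e[0]))%180,sz,cc,len(W)
if __name__=="__main__":
    s=snapshot("wrist"); print(ptr(s["color"],s,.127)); st=get_state(); M=R.from_quat(st["eef_rot"]).as_matrix(); print("tool yaw",np.degrees(np.arctan2(M[1,0],M[0,0])),"cam xaxis yaw")
    for n in ("w6","wrist4","w7"):
        im=cv2.imread("pics/"+n+".png")[...,::-1]; a=ptr(im,s,.127 if n!="wrist4" else .1272); print(n,"pointer-tool:",a[0]-np.degrees(np.arctan2(M[1,0],M[0,0])),a[1:])
E
python3 ptr.py
```

```text
(np.float32(172.98296), (7.425586223602295, 16.791797637939453), (549.2454833984375, 206.72189331054688), 638)
tool yaw 21.59904201649923 cam xaxis yaw
w6 pointer-tool: 141.5521573243211 ((7.607207775115967, 19.61907196044922), (550.1351928710938, 206.37464904785156), 764)
wrist4 pointer-tool: 141.37414829111796 ((7.483678340911865, 19.554250717163086), (550.4152221679688, 206.4470977783203), 763)
w7 pointer-tool: 151.38391391611796 ((7.457723617553711, 16.791797637939453), (549.2434692382812, 206.70594787597656), 640)
```

```bash
python3 -m creep '[-1.7,-0.5,0,-0.1,-0.2,-4,-1.7,-0.5,-0.1,-0.1,-0.1,-5,0,0,-0.1,0,0,-5,0,0,-0.1,0,0,-5,0,0,-0.1,0,0,-5]'; python3 go.py .5375 .2071 .097;python3 -m creep '[0,0,-0.1,0,0,-5,0,0,-0.1,0,0,-5,0,0,0,0,0,-5,0,0,-0.1,0,0,-5,0,0,-0.1,0,0,-5]'; python3 go.py .5375 .2071 .097;python3 ptr.py | head -2
```

```text
clock: 14.68
tool_pos: [0.5395, 0.2096, 0.0961]
eef_rot: [0.919, 0.394, 0.003, 0.003]
contact_force: [-0.6, -1.1, 3.9]
opening: 0.467
t 14.68 tcp [0.5395 0.2096 0.0961] yaw 46.37 tilt(toolx,y) [0.2  0.46]
q [-0.37  0.83 -0.15  1.83  0.24  0.5  -1.44] F [-0.6 -1.1  3.9] M [-0.15  0.3  -0.02] open 0.467
tool shift mm [-3.2  0.3 -0.9] rows 1 each [-3.2  0.3 -0.9]
align rotvec [ 0.46 -0.2  -0.  ]
clock: 15.1
tool_pos: [0.5383, 0.2103, 0.0964]
eef_rot: [0.807, 0.59, 0.002, 0.002]
contact_force: [-1.1, -0.4, 2.6]
opening: 0.468
t 15.1 tcp [0.5383 0.2103 0.0964] yaw 72.34 tilt(toolx,y) [0.08 0.28]
q [-0.3   0.84 -0.27  1.82  0.4   0.53 -1.14] F [-1.1 -0.4  2.6] M [-0.17  0.16 -0.08] open 0.468
tool shift mm [-3.3  0.2 -0.6] rows 1 each [-3.3  0.2 -0.6]
align rotvec [ 0.28 -0.08 -0.  ]
(np.float32(42.58966), (16.873023986816406, 7.509347438812256), (545.8626708984375, 216.46231079101562), 632)
tool yaw 72.56744919416003 cam xaxis yaw
```

```bash
python3 -m creep '[-1.5,0,-0.1,0.1,0,-5,-1,0,-0.1,0.1,0,-5,0,0,-0.1,0,0,-5,0,0,-0.1,0,0,-5,0,0,-0.1,0,0,-5]'; python3 go.py .5375 .2071 .097;python3 -m creep '[0,0,-0.1,0,0,-5,0,0,-0.1,0,0,-5,0,0,0,0,0,-5,0,0,0,0,0,-4,0,0,0,0,0,0]'; python3 go.py .5375 .2071 .097;python3 ptr.py | head -2; python3 -c "
from h import *
a=[]
for c in ['wrist','side']: s=snapshot(c); save(s,c+'8'); a.append(s['color'][...,::-1])
cv2.imwrite('pics/p8.png',np.hstack([cv2.resize(a[0][100:350,180:460],(448,400)),cv2.resize(a[1][200:340,200:320],(343,400))]))"
```

```text
clock: 15.57
tool_pos: [0.5372, 0.2102, 0.0967]
eef_rot: [0.657, 0.754, 0.003, -0.002]
contact_force: [-0.4, -0.7, 3.6]
opening: 0.468
t 15.57 tcp [0.5372 0.2102 0.0967] yaw 97.87 tilt(toolx,y) [0.36 0.07]
q [-0.22  0.85 -0.39  1.82  0.55  0.58 -0.82] F [-0.4 -0.7  3.6] M [-0.22  0.12 -0.04] open 0.468
tool shift mm [-3.1 -0.1 -0.4] rows 1 each [-3.1 -0.1 -0.4]
align rotvec [ 0.07 -0.36 -0.  ]
clock: 15.98
tool_pos: [0.5362, 0.2097, 0.0969]
eef_rot: [0.522, 0.853, 0.002, -0.003]
contact_force: [-0.3, -0.8, 3.3]
opening: 0.473
t 15.98 tcp [0.5362 0.2097 0.0969] yaw 117.13 tilt(toolx,y) [0.46 0.05]
q [-0.17  0.87 -0.49  1.82  0.64  0.62 -0.57] F [-0.3 -0.8  3.3] M [-0.14 -0.04  0.03] open 0.473
tool shift mm [-2.9 -0.1 -0.1] rows 1 each [-2.9 -0.1 -0.1]
align rotvec [ 0.05 -0.46 -0.  ]
(np.float32(87.494675), (17.25261878967285, 7.509774684906006), (538.9254150390625, 219.64920043945312), 643)
tool yaw 116.98753259212505 cam xaxis yaw
```

View pics/p8.png

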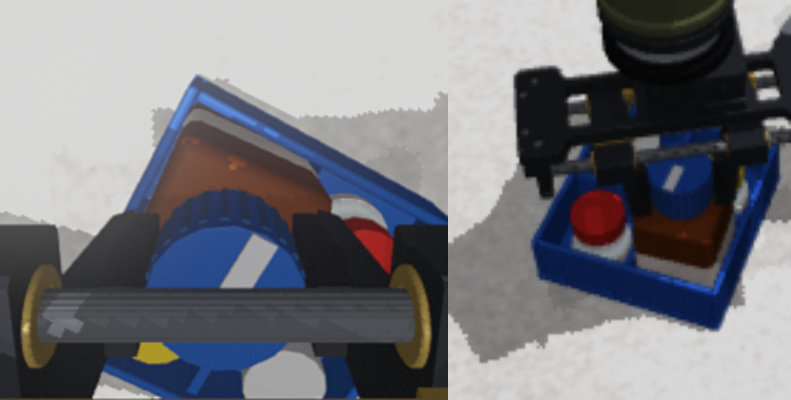

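```bash
python3 - <<'E'
from h import *
s=snapshot("wrist"); save(s,"w9")
cv2.imwrite("pics/w9c.png",cv2.resize(s["color"][135:265,235:425,::-1],None,fx=4.2,fy=4.2,interpolation=cv2.INTER_CUBIC))
E
```

```text
(no output)
```

View pics/w9c.png

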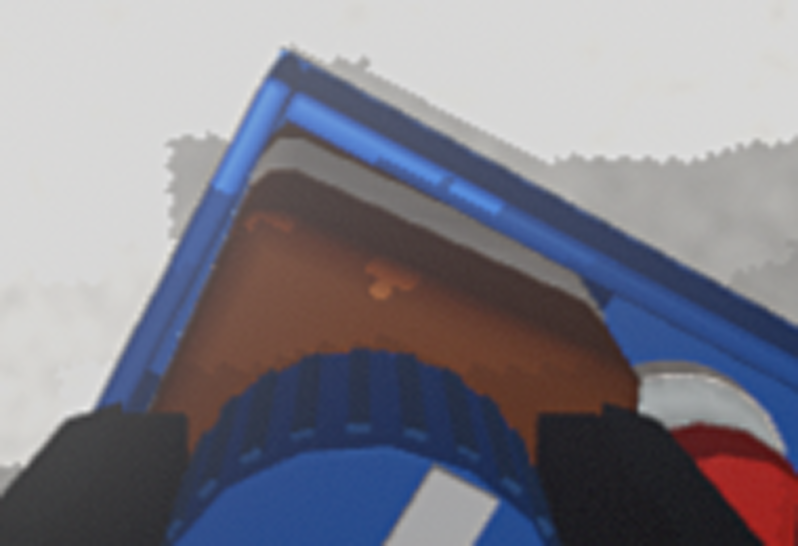

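```bash
python3 - <<'E'
from h import *
s=snapshot("wrist")
f=lambda x,y,z: atz(s,((x)/4.2+235-.4,(y)/4.2+135-.4),z)[:2]
def a(p,q): d=q-p; return (np.degrees(np.arctan2(d[1],d[0]))+45)%90-45
print("crate rim",a(f(300,92,.045),f(760,350,.045)),a(f(280,90,.045),f(110,400,.045)))
print("label top edge z~?",a(f(300,172,.065),f(590,300,.065)))
print("label bottom",a(f(285,138,.04),f(585,275,.04)))
print("shoulder",a(f(265,215,.092),f(630,385,.092)),a(f(245,215,.092),f(158,405,.092)))
E
python3 go.py .5375 .2071 .097 | head -2; python3 ptr.py|head -1
```

```text
crate rim -2.377063604575085 -2.444950283157141
label top edge z~? 2.8111131760510233
label bottom 2.183958640997041
shoulder 1.3752306655528415 1.8430570606557382
t 16.23 tcp [0.5363 0.2097 0.0969] yaw 117.06 tilt(toolx,y) [0.41 0.06]
q [-0.17  0.86 -0.48  1.82  0.64  0.62 -0.58] F [-1.1 -0.9  3.4] M [-0.17  0.01 -0.05] open 0.469
(np.float32(87.428795), (17.22990608215332, 7.515796661376953), (539.0010986328125, 219.69903564453125), 642)
```

```bash
python3 -m creep '[0,0,0,0,0,-4,0,0,0,0,0,-1,0,0,0,0,0,0,0,0,0,0,0,0,0,0,0,0,0,0]';python3 -m creep '[0,0,0,0,0,0,0,0,0,0,0,0,0,0,0,0,0,0,0,0,0,0,0,0,0,0,0,0,0,0]'; python3 go.py .5375 .2071 .097 | head -2; python3 ptr.py|head -2; python3 - <<'E'
from h import *
s=snapshot("wrist")
cv2.imwrite("pics/w10c.png",cv2.resize(s["color"][135:265,235:425,::-1],None,fx=4.2,fy=4.2,interpolation=cv2.INTER_CUBIC))
E
```

```text
clock: 16.7
tool_pos: [0.5362, 0.2095, 0.0969]
eef_rot: [0.486, 0.874, 0.002, -0.002]
contact_force: [-0.7, -1.2, 3.7]
opening: 0.47
clock: 17.12
tool_pos: [0.5362, 0.2096, 0.0969]
eef_rot: [0.486, 0.874, 0.002, -0.002]
contact_force: [-0.8, -1.4, 3.2]
opening: 0.468
t 17.12 tcp [0.5362 0.2096 0.0969] yaw 121.8 tilt(toolx,y) [0.32 0.05]
q [-0.16  0.87 -0.51  1.82  0.67  0.63 -0.52] F [-0.8 -1.4  3.2] M [-0.2  -0.02  0.06] open 0.468
(np.float32(92.17719), (7.5192790031433105, 17.21646499633789), (538.2366943359375, 219.7269287109375), 641)
tool yaw 121.79816076825149 cam xaxis yaw
```

View pics/w10c.png

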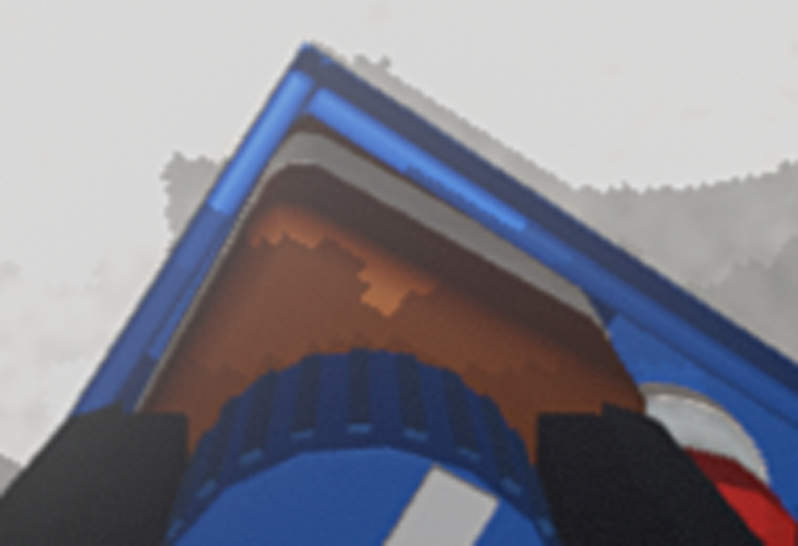

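```bash
python3 -c "
from h import *
print(finish_job())"
```

```text
the job is handed in; nothing more can be done
None
```

I stood the bottle in the green-pad cell, screwed the cap down to its stop, backed it off about a quarter turn and handed the job in at about 17 s, still gripping the cap. `finish_job` returns no verdict, so the results below are my own measurements.

- **Placing:** I lifted the bottle by the cap and lowered it into the cell with no side force. The tool stopped at z = 0.098 m, which puts the underside about 7 mm above the table, the height of the pad's top.
- **Bottoming out:** I turned the cap clockwise about 150°, against 142° predicted from the pictures. The wrist moment then rose to 0.7 N m and the cap slipped about 10° in the fingers. The pointer read -7°, the yaw I'd expect of a bottle turned to the end of its play in the cell.
- **Final state:** The last pointer reading was 92° and the bottle's yaw about +2.5 to 4°, so the cap is 88–90° (about 1.55 rad) off its stop. The tool rose 0.9 mm during the back-off, where the thread predicts 1.0 mm. The grip was set to 25 N and the arm was still.
- **Jars and slide box:** I never touched them, and they showed no visible shift in the pictures. I did not measure their positions again at the end.

**Disagreements:**
- The cameras differed by 2–4 mm on the position of the cell. I aimed between their estimates and the bottle went in.
- While I turned against the stop, the tool shifted about 4 mm sideways. I brought it back during the back-off, and it ended within about 2.5 mm of its position before the stop.
- The wrist force stayed at the hanging weight for about 1 s after the bottle touched down. It read about 3–4 N upward only once I started turning the cap.

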